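# Slide the bezel ring through the one-way flap

## Robot

A 6-joint arm with a two-finger parallel gripper is mounted at the origin on the work surface. World frame = base frame: x ahead of the robot, y to its left, z up, the work surface at z = 0. Lengths are in m, angles in rad, forces in N, time in s.
With the tool pointing down it reaches from about 0.25 to 0.775 m from the base axis. Payload 8.9 kg.
Tool frame: the origin (TCP) lies between the finger pads; the fingertips stand manip.tip_extent ahead of it and the grasp point (between the pads) lies 6 mm ahead of it (manip.tip_extent is the distance from the TCP to the fingertips, in m); z points along the fingers, y is the line along which they close (so a half turn about z gives the same grasp; the last joint's range is limited). The gripper opens to 85 mm and grips with 20 to 120 N. Pads are 22 mm wide; open, the fingers measure 114 mm over their backs; the gripper's body (76 mm by 85 mm) begins 54 mm behind the grasp point. The pads swing forward as they close: fully open they stand 13 mm farther back than shut.
Start: joints at [-1.412, 0.291, -0.153, 1.127, 0, 1.431], TCP at [0.154, -0.502, 0.256] pointing down, gripper open.
Joint ranges: [-2.52, 2.52], [-0.91, 1.74], [-1.3, 1.37], [-1.96, 2.02], [-1.52, 1.47], [-3.14, 3.14]. Speed limits (rad/s): [2.22, 2.22, 2.79, 3.14, 3.14, 3.14].

## Interface

Orientations are given as a unit quaternion [w, x, y, z].
In Python, from bench import manip gives the robot as it stands. The module is installed in compiled form; this text tells all that it offers.
- The arm moves only by the shell command python3 -m crank 'ROWS' [FORCE]. ROWS is JSON, a list that holds one entry, the list of rows, each a list of 7 numbers: the opening, from -1 (shut) to 1 (fully open), then the shift along the tool's x, y, z in m, then the turn, a rotation vector about the tool's x, y, z in degrees. A call has 1 to 5 rows; each row shifts and turns the commanded pose from where the row before left it, along the tool's axes as they then stand; what a row does not reach is not made up. A row lasts 1/10 s, in which the tool goes at most 50 mm and 8.59 degrees, less where a joint would pass 70% of its speed; a pose out of reach is approached as far as the arm can. A call is refused whole if a number of a shift passes 0.05 or a number of a turn 8.59, either way. A call with a gripper value outside its range is refused whole. The fingers move at their own pace and stop on an object; FORCE is the grip in N (left out, the last holds). Time passes only in rows, so rows that do not move let the fingers close. It gives the time, the measured TCP pose, the force, the opening and the grip force at its end, in the units of the state.
- manip.read_state(): the state, without advancing time (a new reading comes with each control period).
- manip.read_camera(name): name is "scene" or "top"; returns the picture (400x640x3 uint8, blue, green, red); there is no depth.
- manip.camera_model(name): a dict with "fov_y" (degrees; the focal length in pixels is half the picture's height over the tangent of half this angle, whatever the lens; pixels are square), "cx", "cy" (the principal point, pixels), "k1" (the pictures are not rectified: a ray, as slopes to the right and down, at radius r is drawn at 1 + k1 r^2 times it, then the intrinsics apply), "view" (4x4, takes a point from world to camera coordinates). Camera axes: x right, y down, z forward; pixel columns grow to the right and rows downward; lengths in m; the calibration is good to about 2 mm. A picture is of the moment at which its call begins. camera_model takes no time and is no camera call.
- manip.job_done(): hands the job in; it is judged then, once.
Trained networks look in the newest picture that a camera, given by its name, has taken for a name from the list of things; names that differ only in an ending like _2 or _b are one class to them, and where a whole thing is asked for, a point or a joint stands for the part that bears it (a point fixed in the world has none). Each returns a list of dicts, best first, with "score" (0 to 1); they miss things now and then, are a little off and sometimes report something else, mostly with a low value. They report only what shows in the picture. A call takes as long as a camera call. They do not tell look-alikes from the thing itself.
- manip.look_for(camera, label): "centre" ([column, row] in pixels, amid what is visible of it).
The state is a dict: "time": time; "qpos": joint angles; "joint_velocities": joint speeds; "joint_efforts": joint torques, N m; "position": TCP position; "eef_rot": TCP orientation; "wrist_force": force on the tool from outside, world axes, zero at the start; "moment": the same for the moment, N m; "width": finger opening in m; "gripper_force": force on a finger pad.
Only numpy, scipy, OpenCV 4.12 (cv2) and the standard library are available. Lean on these libraries where they do the work, as an engineer would, in place of code of your own. Each camera call takes 0.05 s, during which the arm holds its last target. There are 200 camera calls.

## Task

Gently push the silver bezel ring along the feed board with the fingertips, through the hanging brass flap and wholly into the walled bay behind it, so that the flap is pushed open on the way. Then draw the fingers back out under the flap the way they came, before it can swing shut behind them, so that it falls fully shut by itself with the ring lying flat in the bay. Do not lift, carry or flick the ring, do not reach over the shut flap into the bay, and leave the two knobs, the dish and the dial plate where they are.

Things in the scene. Friction and masses are not known exactly. Their poses are not given: they have to be found in the camera images.
- tray: fixed wooden feed board, 380 mm long (its x, -200 to +180), 280 mm wide (y), flat top 20 mm above the bench. Origin on the bench under the middle of the shut flap; x points along the board from the open feed side (x < 0) through the flap to the bay (x > 0), y to the left of that, z up
- gate (a point): fixed point midway between the flap's hinge pins, 93 mm above the board top. At tray x = 0 two steel posts (16 mm along x, 12 mm across) stand at y = -114 and +114 mm, tops 121 mm above the bench. Nothing spans between them but the flap
- bay (a point): fixed point on the board top in the middle of the bay, 90 mm past the shut flap. Side walls: inner faces at tray y = -108 and +108 mm; end wall: inner face at x = 170 mm; all 35 mm tall, open above
- flap (a joint): brass one-way gravity flap, rad: 0 hanging shut, positive as its lower edge swings into the bay (tray +x), at most 1.4; it cannot swing to the feed side. 60 g, no spring, falls shut at once when let go. The pushed ring opens it; it then rides on the ring, and falls shut only once the ring's rear edge is 30 mm past the shut flap (ring centre at tray x of 70 mm or more), else it stays resting on it
- flap_edge (a point): middle of the flap's lower edge, 88 mm below the pins, 5 mm above the board top when shut; moves with the flap. Flap plate 208 mm wide, 17 mm tall, 4 mm thick, hung by two thin arms (inner faces at y = -96 and +96 mm). Between the arms, above the plate, it is open: fingers pointing down can pass there, up to about 40 mm beyond the pins, pushing the plate ahead; it swings up as it goes
- bezel: tarnished silver bezel ring lying flat on the feed side of the board: outer diameter 80 mm, inner 62 mm, 9 mm thick, about 60 g, slides with ordinary friction. Origin on its axis, at its underside; z is its axis
- knob1: loose black ebony setting knob standing on the feed side of the board near its left (+y) edge, 24 mm wide, 25 mm tall; origin at centre of its underside. Leave alone
- knob2: the like knob near the board's right (-y) edge. Leave alone
- dish: loose round pewter parts dish on the bench, 96 mm wide, 28 mm tall; origin at centre of underside. Leave alone
- dial: loose round white enamel dial plate lying on the bench, 110 mm wide, 5 mm thick; origin at centre of underside. Leave alone
Things that resemble listed ones, but are neither listed nor needed, are in the scene too. Of the things shaped like the bezel, the silver one is meant.

How it is judged:
On the way, in this order (a step that is already met when the one before it is completed fails the run):
1. the flap has been pushed open (over 0.3 rad) (value of joint flap above 0.3 rad), for 0.05 s.
2. the ring is past the flap while the flap is still held open (x of bezel in the frame of tray above 0.06 m and value of joint flap above 0.15 rad), for 0.05 s.
At the end, for the whole second after the job is handed in: the ring lies flat (within 0.12 rad) and still on the board in the bay, its centre 60 to 135 mm past the flap and within 70 mm of the centre line; the flap hangs shut (under 0.05 rad); knobs, dish and dial plate are within 15 mm of where they were (x of bezel in the frame of tray between 0.06 and 0.135 m and y of bezel in the frame of tray between -0.07 and 0.07 m and z of bezel in the frame of tray between 0.014 and 0.026 m and angle between bezel's own z axis and vertical below 0.12 rad and value of joint flap below 0.05 rad and linear speed of bezel below 0.01 m/s and distance of each of knob1, knob2, dish, dial from where it was at the start of the episode below 0.015 m); the robot touches nothing.
It fails at once if the bezel ring was lifted or carried instead of being slid (z of bezel in the frame of tray above 0.032 m or angle between bezel's own z axis and vertical above 0.4 rad).
It fails at once if the ring was pushed off the board (z of bezel in the frame of tray below 0.012 m).
It fails at once if the ring was flicked or shot instead of being slid gently (over 0.5 m/s) (linear speed of bezel above 0.5 m/s).
It fails at once if the fingers were in the bay, low down, with the flap shut: reached over the flap, or not withdrawn before it swung shut (value of joint flap below 0.1 rad and x of the grasp point in the frame of tray between 0.035 and 0.17 m and y of the grasp point in the frame of tray between -0.1 and 0.1 m and z of the grasp point in the frame of tray below 0.085 m).
It fails at once if a bystander (knob, dish or dial plate) was moved by more than 15 mm (distance of any of knob1, knob2, dish, dial from where it was at the start of the episode above 0.015 m).
It also fails if it takes over 35 s, if anything falls off the work surface, if the arm or the gripper's body presses on something with over 40 N, if the wrist force passes 120 N, or if a joint passes its speed limit or range.

## Working session

There is one attempt and no reset: what is moved stays moved. The work goes in short steps, Python scripts to look and compute and a shell command to move; the robot and the scene stay as the last step left them, time stands still between calls to the robot, and variables do not carry over. Pictures are saved under pics/ and viewed, at most 10 in all, crops included, and the job is handed in when it is done.

```bash
mkdir -p pics; cat > h.py <<'E'
import numpy as np, cv2
from bench import manip
def K(n):
    m=manip.camera_model(n); f=200/np.tan(np.radians(m["fov_y"])/2); return m,f
def back(n,px,z):
    m,f=K(n); d=np.array([(px[0]-m["cx"])/f,(px[1]-m["cy"])/f]); u=d.copy()
    for _ in range(30): u=d/(1+m["k1"]*(u@u))
    V=np.array(m["view"]); R=V[:3,:3]; c=-R.T@V[:3,3]; r=R.T@np.array([*u,1.]); return c+r*(z-c[2])/r[2]
def proj(n,p):
    m,f=K(n); V=np.array(m["view"]); q=V[:3,:3]@np.array(p)+V[:3,3]; u=q[:2]/q[2]; u=u*(1+m["k1"]*(u@u)); return u*f+[m["cx"],m["cy"]]
E
python3 - <<'E'
from h import *
for n in("scene","top"):
    cv2.imwrite(f"pics/{n}0.png",manip.read_camera(n))
    for l in("tray","bezel","flap","flap_edge","knob1","dish","dial"):
        print(n,l,[(np.round(d["centre"]).tolist(),round(d["score"],2),back(n,d["centre"],.025 if l in("bezel","tray","knob1") else .0).round(3).tolist()) for d in manip.look_for(n,l)])
s=manip.read_state();print({k:np.round(v,3).tolist() for k,v in s.items()}, manip.tip_extent)
E
```

```text
scene tray [([314.0, 228.0], 0.73, [0.518, -0.04, 0.025])]
scene bezel [([237.0, 258.0], 0.8, [0.428, -0.302, 0.025]), ([264.0, 278.0], 0.77, [0.55, -0.305, 0.025]), ([290.0, 226.0], 0.75, [0.45, -0.084, 0.025]), ([217.0, 232.0], 0.45, [0.284, -0.259, 0.025])]
scene flap []
scene flap_edge [([315.0, 221.0], 0.58, [0.477, 0.016, 0.0])]
scene knob1 []
scene dish [([221.0, 306.0], 0.83, [0.517, -0.45, 0.0])]
scene dial [([316.0, 229.0], 0.59, [0.508, -0.014, 0.0]), ([390.0, 178.0], 0.54, [0.536, 0.412, 0.0])]
top tray [([323.0, 186.0], 0.66, [0.512, -0.011, 0.025])]
top bezel [([426.0, 204.0], 0.81, [0.455, -0.3, 0.025]), ([357.0, 194.0], 0.64, [0.487, -0.108, 0.025]), ([418.0, 181.0], 0.59, [0.523, -0.281, 0.025]), ([409.0, 270.0], 0.42, [0.275, -0.243, 0.025])]
top flap [([326.0, 173.0], 0.62, [0.556, -0.024, 0.0])]
top flap_edge [([326.0, 182.0], 0.58, [0.528, -0.022, 0.0])]
top knob1 [([335.0, 228.0], 0.6, [0.393, -0.044, 0.025]), ([346.0, 147.0], 0.54, [0.625, -0.081, 0.025])]
top dish [([473.0, 176.0], 0.93, [0.541, -0.451, 0.0])]
top dial [([172.0, 181.0], 0.6, [0.538, 0.425, 0.0])]
{'time': 0.8, 'qpos': [-1.412, 0.291, -0.153, 1.127, -0.0, 1.431], 'joint_velocities': [0.001, -0.001, -0.001, 0.0, -0.0, 0.0], 'joint_efforts': [-0.004, -53.698, 33.163, 0.002, -0.0, 0.0], 'position': [0.154, -0.502, 0.256], 'eef_rot': [-0.0, 0.989, 0.148, -0.0], 'wrist_force': [0.056, -0.621, 0.047], 'moment': [0.005, -0.004, -0.007], 'gripper_force': 0.0, 'width': 0.086} 0.025
```

View pics/scene0.png

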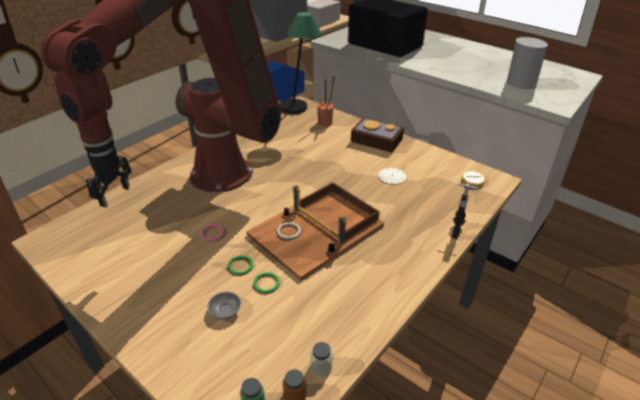

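View pics/top0.png

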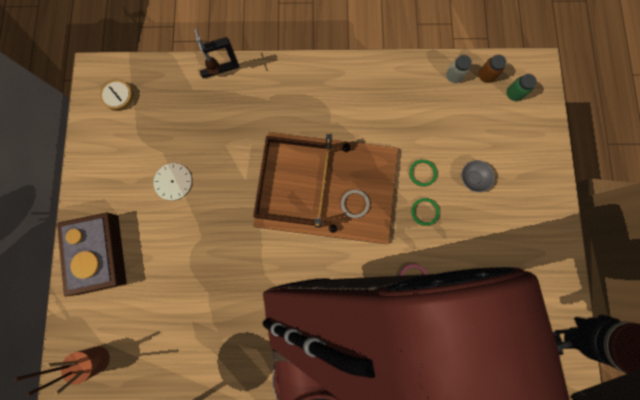

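The silver ring is at top (355,204) and scene (289,231). Its look-alikes are two green rings at top (424,173) and (426,212), and a pink one at (411,270). I choose the silver one, and next take a close crop.

```bash
python3 - <<'E'
from h import *
a=cv2.imread("pics/top0.png")[120:255,240:415]; b=cv2.imread("pics/scene0.png")[175:280,240:390]
a=cv2.resize(a,None,fx=4.5,fy=4.5,interpolation=cv2.INTER_CUBIC); b=cv2.resize(b,None,fx=5,fy=5,interpolation=cv2.INTER_CUBIC)
cv2.imwrite("pics/topc.png",a[:600]);cv2.imwrite("pics/scenec.png",b)
for n in("top","scene"):
    m,f=K(n);V=np.array(m["view"]);print(n,-V[:3,:3].T@V[:3,3],f)
    im=cv2.imread(f"pics/{n}0.png");h=cv2.cvtColor(im,cv2.COLOR_BGR2HSV)
    mk=((h[...,1]<70)&(h[...,2]>110)).astype(np.uint8)
    x0,y0,x1,y1=(335,180,378,225) if n=="top" else (270,215,306,245)
    ys,xs=np.nonzero(mk[y0:y1,x0:x1]); pts=np.stack([xs+x0,ys+y0],1)
    P=np.array([back(n,p,.027)for p in pts])[:,:2]
    (c,r)=cv2.minEnclosingCircle(P.astype(np.float32));print(len(P),c,r,np.mean(P,0))
E
```

```text
top [ 0.29122923 -0.00257343  1.09574831] 386.61405849131745
198 (0.4604833126068115, -0.10107813775539398) 0.039184652268886566 [ 0.46142177 -0.10134825]
scene [ 1.27655259 -0.94744417  1.04729539] 466.919065663475
144 (0.4615863561630249, -0.10038355737924576) 0.04176773875951767 [ 0.46056944 -0.10093458]
```

View pics/topc.png

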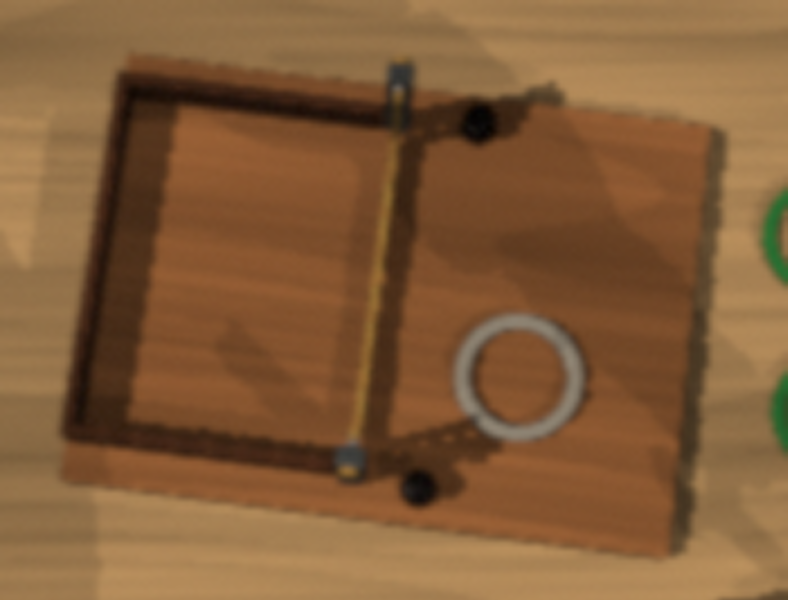

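View pics/scenec.png

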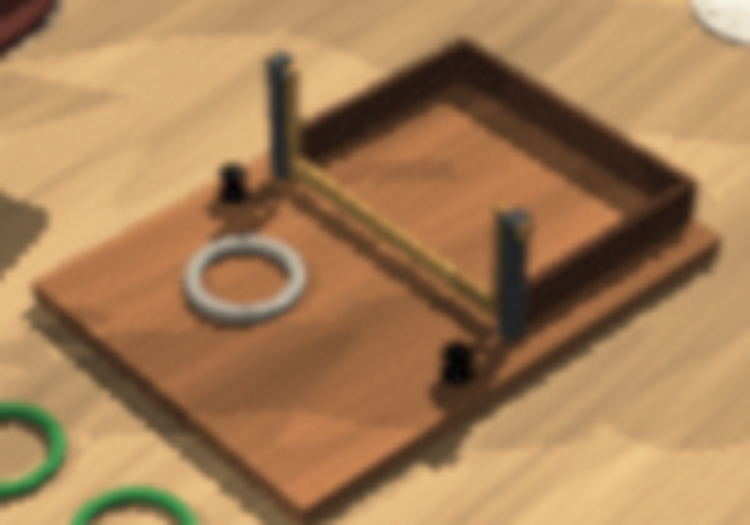

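```bash
cat >> h.py <<'E'
def fit():
    A=[];B=[]
    for n,s,o,L in(("top",4.5,(240,120),[(712,130,-200,-140),(668,552,-200,140),(62,480,180,140),(130,55,180,-140)]),("scene",5,(240,175),[(37,290,-200,140),(303,512,-200,-140),(717,238,180,-140)])):
        for u,v,x,y in L:
            A.append((x/1e3,y/1e3));B.append(back(n,((u+.5)/s-.5+o[0],(v+.5)/s-.5+o[1]),.02)[:2])
    A=np.array(A);B=np.array(B);a=A-A.mean(0);b=B-B.mean(0)
    th=np.arctan2((a[:,0]*b[:,1]-a[:,1]*b[:,0]).sum(),(a*b).sum());R=np.array([[np.cos(th),-np.sin(th)],[np.sin(th),np.cos(th)]])
    t=B.mean(0)-R@A.mean(0);return th,R,t,B-(A@R.T+t)
E
python3 - <<'E'
from h import *
th,R,t,res=fit();print(th,np.degrees(th),t,(res*1e3).round(1).tolist())
print("ring tray",R.T@(np.array([.461,-.101])-t))
# posts check
for y in(.114,-.114):
    w=R@[0,y]+t;print(proj("top",[*w,.121]),proj("scene",[*w,.121]))
for u,v in((478,122),(418,488)):
    print("knob",R.T@(back("top",((u+.5)/4.5-.5+240,(v+.5)/4.5-.5+120),.045)[:2]-t))
for x in (-.16,-.12,0,.05):
    print(x,R@[x,0]+t)
q=manip.read_state()["eef_rot"];from scipy.spatial.transform import Rotation as Ro
print(Ro.from_quat(np.roll(q,-1)).as_matrix().round(3))
E
```

```text
1.435117928455156 82.22620040403807 [ 0.51554827 -0.01466702] [[-6.3, 1.1], [1.8, 3.6], [0.2, 0.6], [-2.1, -1.0], [9.3, -0.9], [-0.7, 0.2], [-2.2, -3.6]]
ring tray [-0.0929179   0.04236934]
[318.64923642 220.79357399] [295.21369284 186.51225646]
[329.21750039 135.3205078 ] [342.83915358 218.21381902]
knob [-0.04913952 -0.11259361]
knob [-0.038408    0.12056694]
-0.16 [ 0.49390627 -0.17319659]
-0.12 [ 0.49931677 -0.1335642 ]
0 [ 0.51554827 -0.01466702]
0.05 [0.52231139 0.03487347]
[[ 0.956  0.293 -0.   ]
 [ 0.293 -0.956  0.   ]
 [-0.    -0.    -1.   ]]
```

The tray pose fits: the reprojected post tops match both pictures within about 1 px. The ring sits at tray (-93, +42) mm. I'll push it with a half-open two-finger cradle, heading 73.6° in the world frame, which drifts it slightly toward the centre line. First I turn the tool.

```bash
python3 -m crank '[[[-0.06,0,0,0,0,0,-8.1],[-0.06,0,0,0,0,0,-8.1],[-0.06,0,0,0,0,0,-8.1],[-0.06,0,0,0,0,0,-8.1],[-0.06,0,0,0,0,0,-8.1]]]' 20; python3 -m crank '[[[-0.06,0,0,0,0,0,-8.1],[-0.06,0,0,0,0,0,-8.1],[-0.06,0,0,0,0,0,0],[-0.06,0,0,0,0,0,0]]]'
cat >> h.py <<'E'
from scipy.spatial.transform import Rotation as Ro
def rel(target):
    s=manip.read_state();M=Ro.from_quat(np.roll(s["eef_rot"],-1)).as_matrix()
    th,R,t,_=fit();p=s["position"]
    print("t",round(s["time"],2),"pos",np.round(p,4),"xhead",np.degrees(np.arctan2(M[1,0],M[0,0])).round(2),"tilt",np.degrees(np.arccos(-M[2,2])).round(2),"tray",(R.T@(np.array(p[:2])-t)).round(4),"w",round(s["width"],4),"F",np.round(s["wrist_force"],1),"tip",manip.tip_extent)
    print("tool shift to target",(M.T@(np.array(target)-p)).round(4))
E
python3 -c "
from h import *
rel([.440,-.173,.12])"
```

```text
time: 1.3
position: [0.154, -0.5019, 0.2563]
eef_rot: [-0.0, 0.875, 0.484, 0.0]
wrist_force: [0.2, 0.5, -0.4]
width: 0.04
gripper_force: 0.0
time: 1.7
position: [0.1541, -0.5019, 0.2563]
eef_rot: [0.0, 0.801, 0.599, -0.0]
wrist_force: [-0.4, -0.5, 0.5]
width: 0.0401
gripper_force: 0.0
t 1.7 pos [ 0.1541 -0.5019  0.2563] xhead 73.53 tilt 0.0 tray [-0.5316  0.2923] w 0.0401 F [-0.4 -0.5  0.5] tip 0.025
tool shift to target [0.3965 0.1809 0.1363]
```

```bash
python3 -m crank '[[[-0.06,0.04,0.018,0,0,0,0],[-0.06,0.04,0.018,0,0,0,0],[-0.06,0.04,0.018,0,0,0,0],[-0.06,0.04,0.018,0,0,0,0],[-0.06,0.04,0.018,0,0,0,0]]]' >/dev/null; python3 -m crank '[[[-0.06,0.04,0.018,0.025,0,0,0],[-0.06,0.04,0.018,0.025,0,0,0],[-0.06,0.04,0.018,0.025,0,0,0],[-0.06,0.04,0.018,0.025,0,0,0],[-0.06,0.036,0.018,0.036,0,0,0]]]' >/dev/null; python3 -m crank '[[[-0.06,0,0,0,0,0,0],[-0.06,0,0,0,0,0,0],[-0.06,0,0,0,0,0,0]]]' >/dev/null
python3 - <<'E'
from h import *
rel([.440,-.173,.0495])
a=manip.read_camera("scene")[150:300,200:400]
cv2.imwrite("pics/s1.png",cv2.resize(a,None,fx=4,fy=4,interpolation=cv2.INTER_CUBIC))
E
```

```text
t 3.0 pos [ 0.4346 -0.1763  0.1247] xhead 73.64 tilt 0.07 tray [-0.1712  0.0584] w 0.0398 F [ 0.1 -0.8  0.7] tip 0.025
tool shift to target [0.0048 0.0042 0.0752]
```

View pics/s1.png

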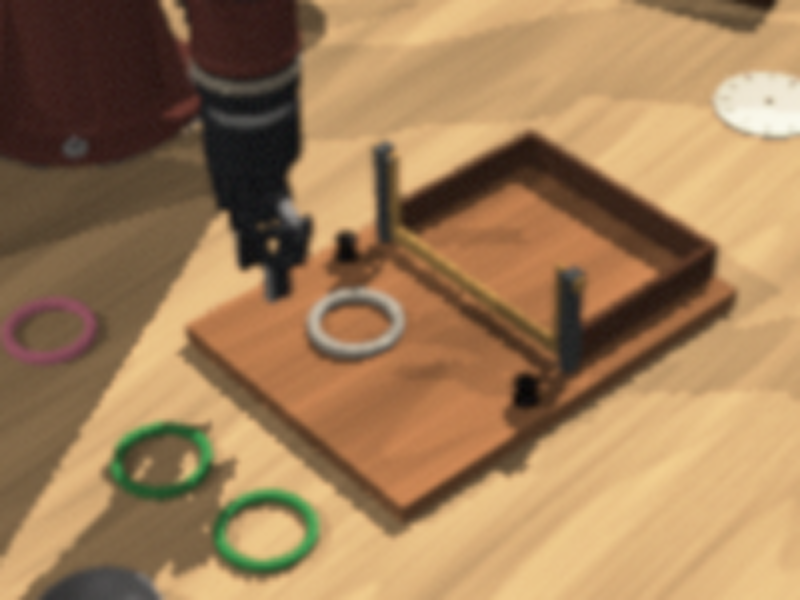

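The fingers stand behind the silver ring (crop (278,295) against ring (355,322)) and the board is clear. I'll lower until the tips touch lightly, since tip extent may vary with the opening.

```bash
python3 -m crank '[[[-0.06,0.005,0.004,0.02,0,0,0],[-0.06,0,0,0.02,0,0,0],[-0.06,0,0,0.02,0,0,0],[-0.06,0,0,0.013,0,0,0],[-0.06,0,0,0,0,0,0]]]' ; python3 -m crank '[[[-0.06,0,0,0.002,0,0,0],[-0.06,0,0,0,0,0,0]]]';  python3 -m crank '[[[-0.06,0,0,0.002,0,0,0],[-0.06,0,0,0,0,0,0]]]'; python3 -c "
from h import *
rel([.440,-.173,.0475])"
```

```text
time: 3.55
position: [0.4388, -0.1726, 0.0505]
eef_rot: [-0.001, 0.801, 0.599, -0.0]
wrist_force: [-0.5, -0.8, 0.6]
width: 0.0405
gripper_force: 0.0
time: 3.75
position: [0.4402, -0.1726, 0.0498]
eef_rot: [0.001, 0.8, 0.6, 0.0]
wrist_force: [-0.4, -0.1, 1.2]
width: 0.0401
gripper_force: 0.0
time: 3.95
position: [0.4399, -0.172, 0.0473]
eef_rot: [0.0, 0.8, 0.6, 0.0]
wrist_force: [-0.9, 0.2, 0.2]
width: 0.0403
gripper_force: 0.0
t 3.95 pos [ 0.4399 -0.172   0.0473] xhead 73.75 tilt 0.04 tray [-0.1661  0.0536] w 0.0403 F [-0.9  0.2  0.2] tip 0.025
tool shift to target [-0.0009  0.0003 -0.0002]
```

```bash
for i in 1 2 3; do :; done; python3 -m crank '[[[-0.06,0,0,0.0015,0,0,0],[-0.06,0,0,0,0,0,0]]]' | egrep 'pos|wrist'; python3 -m crank '[[[-0.06,0,0,0.0015,0,0,0],[-0.06,0,0,0,0,0,0]]]' | egrep 'pos|wrist'
```

```text
position: [0.4397, -0.1717, 0.0454]
wrist_force: [0.3, -0.7, 0.7]
position: [0.4396, -0.1717, 0.0438]
wrist_force: [0.2, -0.0, -0.7]
```

```bash
python3 -m crank '[[[-0.06,0,0,0.0015,0,0,0],[-0.06,0,0,0,0,0,0]]]' | egrep 'pos|wrist'; python3 -m crank '[[[-0.06,0,0,0.0015,0,0,0],[-0.06,0,0,0,0,0,0]]]' | egrep 'pos|wrist'
```

```text
position: [0.4397, -0.1718, 0.0434]
wrist_force: [-4.8, 2.9, 20.1]
position: [0.4398, -0.1718, 0.0433]
wrist_force: [-10.2, 5.3, 46.0]
```

```bash
python3 -m crank '[[[-0.06,0,0,-0.0025,0,0,0],[-0.06,0,0,-0.003,0,0,0],[-0.06,0.01,0,0,0,0,0],[-0.06,0.01,0,0,0,0,0],[-0.06,0.01,0,0,0,0,0]]]' | egrep 'pos|wrist'; python3 -m crank '[[[-0.06,0.01,0,0,0,0,0],[-0.06,0.01,0,0,0,0,0],[-0.06,0.01,0,0,0,0,0],[-0.06,0,0,0,0,0,0]]]' | egrep 'pos|wrist'
cat >> h.py <<'E'
def ring(tag):
    th,R,t,_=fit()
    for n in("scene","top"):
        im=manip.read_camera(n);h=cv2.cvtColor(im,cv2.COLOR_BGR2HSV)
        mk=((h[...,1]<70)&(h[...,2]>110)); ys,xs=np.nonzero(mk)
        P=np.array([R.T@(back(n,p,.027)[:2]-t) for p in zip(xs,ys)])
        k=(np.abs(P[:,0])<.17)&(np.abs(P[:,1])<.09);P=P[k]
        if len(P)>5:
            (c,r)=cv2.minEnclosingCircle(P.astype(np.float32));print(n,len(P),"ring tray",np.round(c,4),round(r,4))
        a=im[150:300,200:400] if n=="scene" else im[110:260,230:430]
        cv2.imwrite(f"pics/{n}_{tag}.png",cv2.resize(a,None,fx=4,fy=4,interpolation=cv2.INTER_CUBIC))
E
python3 -c "
from h import *
rel([.44,-.17,.046]);ring('p1')"
```

```text
position: [0.4481, -0.1419, 0.0461]
wrist_force: [-0.6, -0.7, 0.4]
position: [0.4567, -0.1129, 0.0464]
wrist_force: [0.0, -0.3, -0.2]
t 5.65 pos [ 0.4567 -0.1129  0.0464] xhead 73.85 tilt 0.02 tray [-0.1053  0.045 ] w 0.0402 F [ 0.  -0.3 -0.2] tip 0.025
tool shift to target [-0.0595 -0.0002  0.0004]Traceback (most recent call last):
  File "<string>", line 3, in <module>
    rel([.44,-.17,.046]);ring('p1')
                         ~~~~^^^^^^
  File "h.py", line 30, in ring
    P=np.array([R.T@(back(n,p,.027)[:2]-t) for p in zip(xs,ys)])
                     ~~~~^^^^^^^^^^
  File "h.py", line 6, in back
    m,f=K(n); d=np.array([(px[0]-m["cx"])/f,(px[1]-m["cy"])/f]); u=d.copy()
        ~^^^
  File "h.py", line 4, in K
    m=manip.camera_model(n); f=200/np.tan(np.radians(m["fov_y"])/2); return m,f
ValueError: time passes only in moves, steps and waits
```

```bash
sed -i 's/^def K(n):/import functools\n@functools.lru_cache(None)\ndef K(n):/' h.py
sed -i 's/mk=((h\[...,1\]<70)&(h\[...,2\]>110)); ys/mk=((h[...,1]<70)\&(h[...,2]>110)); mk[:120]=0; mk[290:]=0; ys/' h.py
python3 -c "
from h import *
ring('p1')"
```

```text
scene 89 ring tray [0.0028 0.0108] 0.0958
```

View pics/scene_p1.png

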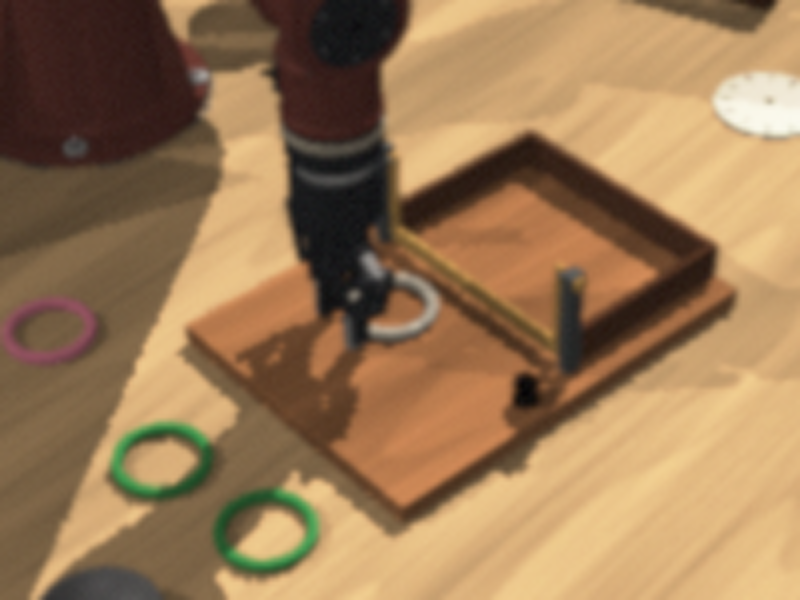

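```bash
python3 - <<'E'
from h import *
th,R,t,_=fit();A=np.linspace(0,6.28,80)
for s in(.02,.025,.03,.035,.04,.045):
    c=np.array([.461,-.101])+s*np.array([.282,.959])
    u=np.array([proj("scene",[c[0]+.04*np.cos(a),c[1]+.04*np.sin(a),.027]) for a in A])
    print(s,(R.T@(c-t)).round(3),u.max(0).round(1),u.min(0).round(1),((u.max(0)-[200,150])*4).round())
E
```

```text
0.02 [-0.073  0.039] [305.7 235.6] [281.7 220. ] [423. 342.]
0.025 [-0.068  0.039] [306.9 235. ] [283.  219.4] [428. 340.]
0.03 [-0.063  0.038] [308.2 234.5] [284.3 218.9] [433. 338.]
0.035 [-0.058  0.037] [309.4 233.9] [285.6 218.4] [438. 336.]
0.04 [-0.053  0.036] [310.7 233.4] [286.9 217.9] [443. 333.]
0.045 [-0.048  0.036] [311.9 232.8] [288.1 217.4] [448. 331.]
```

The ring sits in the cradle 47 mm ahead of the TCP, as predicted (ring front at crop (438,305), so ring x = -58 mm), and lies flat with the knobs clear. I'll continue the push.

```bash
python3 -m crank '[[[-0.06,0.01,0,0,0,0,0],[-0.06,0.01,0,0,0,0,0],[-0.06,0.01,0,0,0,0,0],[-0.06,0.01,0,0,0,0,0],[-0.06,0.01,0,0,0,0,0]]]' | egrep 'pos|wrist'; python3 -m crank '[[[-0.06,0.01,0,0,0,0,0],[-0.06,0.01,0,0,0,0,0],[-0.06,0.01,0,0,0,0,0],[-0.06,0.01,0,0,0,0,0],[-0.06,0,0,0,0,0,0]]]' | egrep 'pos|wrist'
python3 -c "
from h import *
rel([.5,-.0,.046]);ring('p2')"
```

```text
position: [0.4707, -0.0652, 0.0464]
wrist_force: [0.2, 0.5, -0.0]
position: [0.4826, -0.0267, 0.0466]
wrist_force: [2.0, -0.2, -0.2]
t 6.8 pos [ 0.4826 -0.0267  0.0466] xhead 73.83 tilt 0.07 tray [-0.0164  0.0311] w 0.0399 F [ 2.  -0.2 -0.2] tip 0.025
tool shift to target [0.0305 0.0093 0.0006]
scene 62 ring tray [0.0585 0.0253] 0.0648
```

View pics/scene_p2.png

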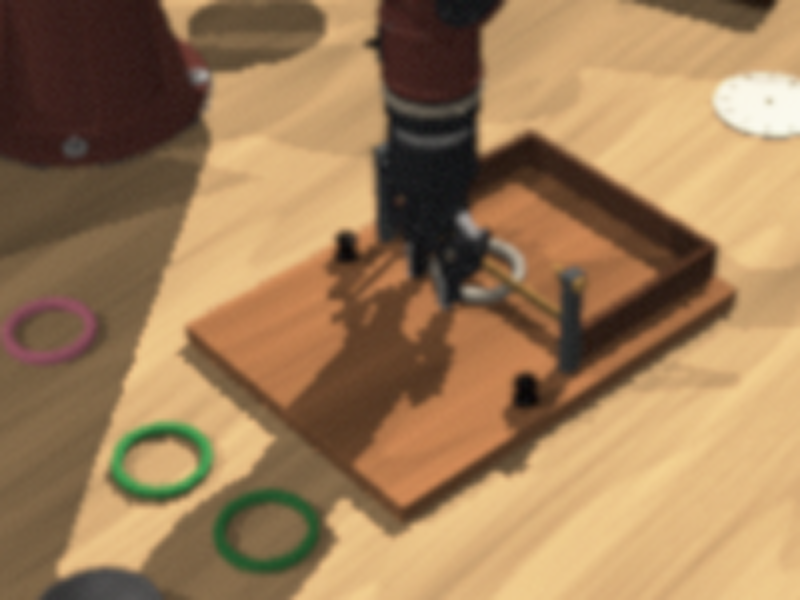

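The ring is halfway through (front at crop (522,268)), the flap is riding on it, and the forces are small.

```bash
python3 -m crank '[[[-0.06,0.01,0,0,0,0,0],[-0.06,0.01,0,0,0,0,0],[-0.06,0.01,0,0,0,0,0],[-0.06,0.01,0,0,0,0,0],[-0.06,0.008,0,0,0,0,0]]]' | egrep 'pos|wrist'; python3 -m crank '[[[-0.06,0.004,0,0,0,0,0],[-0.06,0,0,0,0,0,0]]]' | egrep 'pos|wrist'
python3 -c "
from h import *
rel([.5,-.0,.046]);ring('p3')"
```

```text
position: [0.4951, 0.0193, 0.0464]
wrist_force: [0.2, -1.2, 1.1]
position: [0.4962, 0.0227, 0.0464]
wrist_force: [0.4, -1.0, -0.6]
t 7.6 pos [0.4962 0.0227 0.0464] xhead 73.81 tilt 0.01 tray [0.0344 0.0242] w 0.0399 F [ 0.4 -1.  -0.6] tip 0.025
tool shift to target [-0.0208  0.01    0.0004]
scene 75 ring tray [0.1001 0.0221] 0.0572
```

View pics/scene_p3.png

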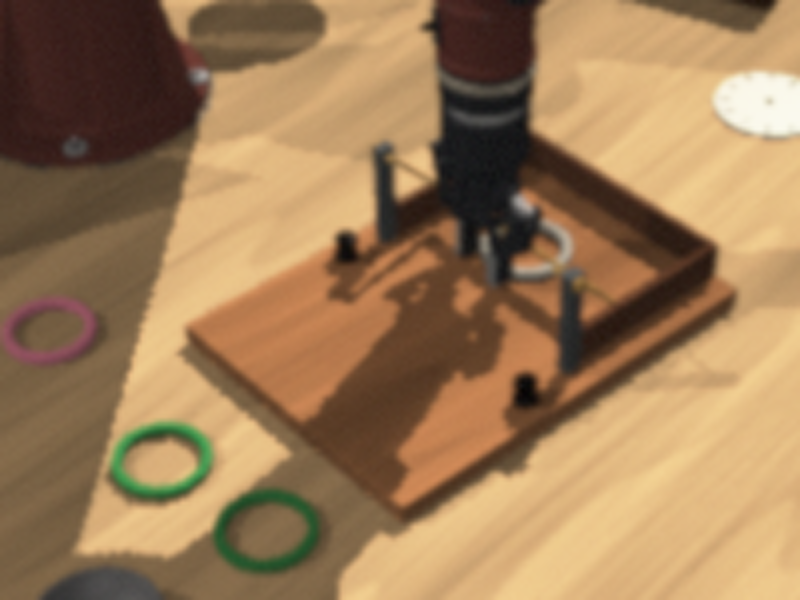

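The ring is in the bay at about x = 81 mm and the fingers are holding the flap wide open. I'll now draw straight back.

```bash
python3 -m crank '[[[-0.06,-0.015,0,0,0,0,0],[-0.06,-0.02,0,0,0,0,0],[-0.06,-0.025,0,0,0,0,0],[-0.06,-0.025,0,0,0,0,0],[-0.06,-0.025,0,0,0,0,0]]]' | egrep 'pos|wrist'; python3 -m crank '[[[-0.06,-0.02,0,0,0,0,0],[-0.06,-0.02,0,0,0,0,0],[-0.06,0,0,-0.04,0,0,0],[-0.06,0,0,-0.04,0,0,0],[-0.06,-0.03,0,-0.04,0,0,0]]]' | egrep 'pos|wrist'; python3 -m crank '[[[-0.06,-0.04,0,-0.02,0,0,0],[-0.06,-0.04,0,0,0,0,0],[-0.06,0,0,0,0,0,0],[-0.06,0,0,0,0,0,0],[-0.06,0,0,0,0,0,0]]]' | egrep 'pos|wrist'
python3 -c "
from h import *
rel([.5,-.0,.046]);ring('p4')"
```

```text
position: [0.465, -0.0846, 0.0465]
wrist_force: [0.3, -0.6, 0.3]
position: [0.4455, -0.1494, 0.1677]
wrist_force: [0.8, -1.3, 0.2]
position: [0.4232, -0.2268, 0.1861]
wrist_force: [-0.1, -0.1, 0.1]
t 9.2 pos [ 0.4232 -0.2268  0.1861] xhead 73.76 tilt 0.07 tray [-0.2227  0.0628] w 0.0402 F [-0.1 -0.1  0.1] tip 0.025
tool shift to target [0.2391 0.0104 0.1403]
scene 120 ring tray [0.0794 0.0178] 0.0409
top 206 ring tray [0.0801 0.0181] 0.0393
```

View pics/scene_p4.png

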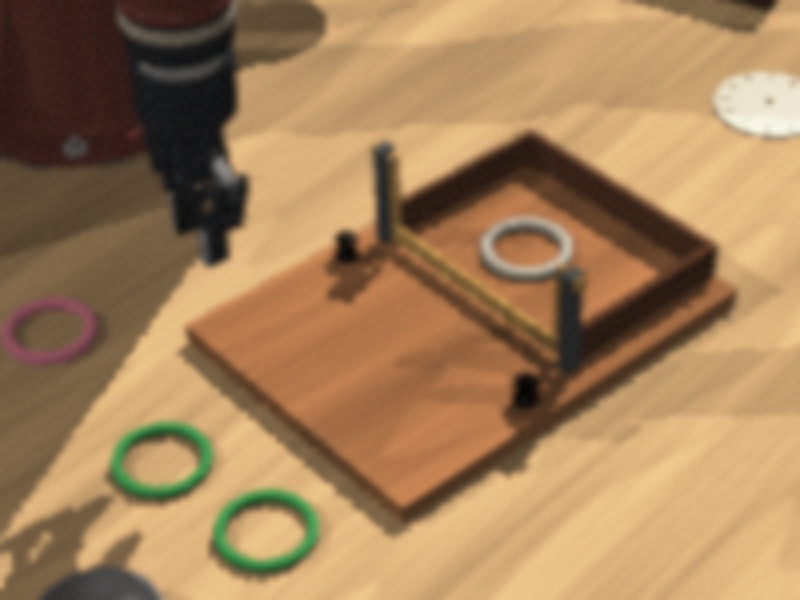

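The ring lies flat in the bay at tray (80, 18) mm (crop (527,247)). The flap hangs shut, the knobs haven't moved, and the robot is clear.

```bash
python3 -c "
from bench import manip
print(manip.job_done())"
```

```text
the job is handed in; nothing more can be done
None
```

The job is handed in: the silver ring was slid through the flap and lies flat in the bay about 80 mm past it and 18 mm off the centre line, the flap fell shut by itself, the last picture shows the knobs in place, and the robot is clear; the hand-in returned no verdict.

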